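# Set out the colour jars for two pieces of glass

### The arm

A 7-joint arm with a two-finger parallel gripper is mounted at the origin on a cart in front of the work surface, level with it; the furniture and walls round the work are solid. World frame = base frame: x ahead of the robot, y to its left, z up, the work surface at z = 0. Lengths are in mm, angles in rad, forces in N, time in s.
With the tool pointing down it reaches from about 400 to 875 mm from the base axis. Payload 4.4 kg.
Tool frame: the origin (TCP) lies at the very end of the fingers, on their centre line; the grasp point (between the pads) lies 19 mm behind it; z points along the fingers, y is the direction in which the jaws open and shut (so a half turn about z gives the same grasp; the last joint's range is limited). The gripper opens to 85 mm and grips with 20 to 120 N. Pads are 22 mm wide; open, the fingers measure 114 mm over their backs; the gripper's body (76 mm by 85 mm) begins 54 mm behind the grasp point. The pads swing forward as they close: fully open they stand 13 mm farther back than shut.
Start: joints at [-1.396, 0.628, 0.038, 1.517, -0.027, 0.996, -0.02], TCP at [154.986, 631.266, 231.313] pointing down, gripper open.
Joint ranges: [-3.06, 3.06], [-0.37, 2.12], [-1.25, 1.32], [0.18, 2.47], [-1.1, 4.24], [0.23, 1.98], [-2.94, 2.94]. Speed limits (rad/s): [2.57, 2.57, 3.14, 3.14, 3.14, 3.14, 3.14].

### API

Orientations are given as [roll, pitch, yaw] about the fixed x, y, z axes, in that order (R = Rz(yaw) Ry(pitch) Rx(roll)).
In Python, from cell import read_state, get_image, calibration, finish_job gives the robot as it stands. The module is installed in compiled form; this text tells all that it offers.
- The arm moves only by the tool apply_moves, never from a script. Its argument "increments" is a list of rows, each an object of numbers: "tx", "ty", "tz": the shift along the world's x, y, z in m; "rx", "ry", "rz": the turn, a rotation vector about the world's x, y, z in units of 5 degrees (1.0 is 5 degrees); "claw": the finger opening in m, from 0 to 0.0854. In form: [{"tx": .., "ty": .., "tz": .., "rx": .., "ry": .., "rz": .., "claw": ..}, ...]. A call has 1 to 12 rows; each row is the pose to reach, as a shift and turn from the pose commanded when the call began; what a row does not reach only later rows make up. A row lasts 1/10 s, in which the tool goes at most 50 mm and 8.59 degrees, less where a joint would pass 70% of its speed; a pose out of reach is approached as far as the arm can. A call with a gripper value outside its range is refused whole. The fingers move at their own pace and stop on an object; the grip force is fixed at half the most. Time passes only in rows, so rows that repeat a pose let the fingers close. It gives the time, the measured TCP pose, the force and the opening at its end, in the units of the state.
- read_state(): the state, without advancing time (a new reading comes with each control period).
- get_image(name): name is "scene" or "top" or "wrist"; returns the picture (480x640x3 uint8, red, green, blue); there is no depth.
- calibration(name): a dict with "camera_matrix" (3x3 intrinsics, pixels), "origin" and "attitude" of the camera in the world. Camera axes: x right, y up, looking along -z (the intrinsics and any distortion apply to the point x, -y, -z); pixel columns grow to the right and rows downward; lengths in mm; the calibration is good to about 2 mm. The wrist camera is an equidistant fisheye: a pixel r from the principal point sees the ray r / f radians off the axis. A picture is of the moment at which its call begins: read the wrist's pose just before it. calibration takes no time and is no camera call; for the wrist camera it gives the pose at the moment of the call.
- finish_job(): hands the job in, once; it reports no verdict.
The state is a dict: "clock": time; "qpos": joint angles; "qd": joint speeds; "tau": joint torques, N m; "eef_pos": TCP position; "tool_rot": TCP orientation; "force": force on the tool from outside, world axes, zero at the start; "torque": the same for the moment, N m; "width": finger opening in mm.
Only numpy, scipy, OpenCV 4.12 (cv2) and the standard library are available. Lean on these libraries where they do the work, as an engineer would, in place of code of your own. Each camera call takes 0.05 s, during which the arm holds its last target. There are 200 camera calls.

### The job

Set out the colour jars for the next two glass pieces, each set stacked on its own stand with the colour that is used first on top: on the square light-wood stand the blue jar with the red jar on top of it, and on the round black stand the yellow jar with the green jar on top of it. Every jar stands upright and flat, the lower ones down inside the stand's rim and the upper ones centred on the lid below. Leave the two glass goblets and the ribbed brass mould where they are.

Things in the scene. Friction and masses are not known exactly. Their poses are not given: they have to be found in the camera images.
- blue_jar: jar of coloured glass with a blue body, a white band and a blue screw lid (fixed on); round, upright. The lid is 48 mm in diameter and about 11 mm thick, the body below it about 45 mm in diameter; 63 mm tall overall. Loose, about 0.11 kg. Origin: centre of the underside; z up through the lid. Another jar stands plainly on its flat lid, its underside then about 61 mm above this jar's origin.
- green_jar: jar of coloured glass with a green body, a white band and a green screw lid (fixed on); round, upright. The lid is 48 mm in diameter and about 11 mm thick, the body below it about 45 mm in diameter; 63 mm tall overall. Loose, about 0.11 kg. Origin: centre of the underside; z up through the lid. Another jar stands plainly on its flat lid, its underside then about 61 mm above this jar's origin.
- yellow_jar: jar of coloured glass with a yellow body, a white band and a yellow screw lid (fixed on); round, upright. The lid is 48 mm in diameter and about 11 mm thick, the body below it about 45 mm in diameter; 71 mm tall overall. Loose, about 0.11 kg. Origin: centre of the underside; z up through the lid. Another jar stands plainly on its flat lid, its underside then about 69 mm above this jar's origin.
- red_jar: jar of coloured glass with a red body, a white band and a red screw lid (fixed on); round, upright. The lid is 48 mm in diameter and about 11 mm thick, the body below it about 45 mm in diameter; 56 mm tall overall. Loose, about 0.11 kg. Origin: centre of the underside; z up through the lid. Another jar stands plainly on its flat lid, its underside then about 54 mm above this jar's origin.
- light_stand: square jar stand of light wood, fixed to the worktop: 74 x 74 mm outside, 14 mm tall. Inside is a flat floor 58 x 58 mm, 6 mm above the worktop, within a rim that stands 8 mm above that floor. Origin: centre of the underside, on the worktop; z up, so the floor for a jar is at z = +6 mm.
- dark_stand: round black plastic jar stand, fixed to the worktop: 74 mm in diameter outside, 14 mm tall. Inside is a flat floor 58 mm in diameter, 6 mm above the worktop, within a rim that stands 8 mm above that floor. Origin: centre of the underside, on the worktop; z up, so the floor for a jar is at z = +6 mm.
- blue_goblet: fragile pale blue glass goblet, 35 mm wide, 82 mm tall, standing loose near the stands; to be left alone. Origin: centre of the underside.
- clear_goblet: fragile clear glass goblet, 35 mm wide, 82 mm tall, standing loose to the right of the stands; to be left alone. Origin: centre of the underside.
- ribbed_mould: ribbed brass mould, 60 mm wide, 57 mm tall, standing loose to the left of the stands; to be left alone. Origin: centre of the underside.
There are look-alikes about, which are no part of the job. What is shaped like the blue_jar but pink is not meant.

How it is judged (in metres and radians):
At the end, for the whole second after the job is handed in: Blue jar on the floor of the square light-wood stand with the red jar on its lid; yellow jar on the floor of the round black stand with the green jar on its lid. Each centred within 10 mm on what it stands on, upright within 0.08 rad, released and at rest (horizontal distance between blue_jar and light_stand below 0.01 m and z of blue_jar in the frame of light_stand between 0.003 and 0.009 m and angle between each of blue_jar, red_jar, yellow_jar, green_jar's own z axis and vertical below 0.08 rad and linear speed of each of blue_jar, red_jar, yellow_jar, green_jar below 0.02 m/s and horizontal distance between red_jar and blue_jar below 0.01 m and z of red_jar in the frame of blue_jar between 0.056 and 0.067 m and horizontal distance between yellow_jar and dark_stand below 0.01 m and z of yellow_jar in the frame of dark_stand between 0.003 and 0.009 m and horizontal distance between green_jar and yellow_jar below 0.01 m and z of green_jar in the frame of yellow_jar between 0.064 and 0.075 m); the robot touches nothing.
It fails at once if the blue goblet is shifted by more than 15 mm or tipped (distance of blue_goblet from where it was at the start of the episode above 0.015 m or angle between blue_goblet's own z axis and vertical above 0.3 rad).
It fails at once if the clear goblet is shifted by more than 15 mm or tipped (distance of clear_goblet from where it was at the start of the episode above 0.015 m or angle between clear_goblet's own z axis and vertical above 0.3 rad).
It fails at once if the ribbed mould is shifted by more than 15 mm or tipped (distance of ribbed_mould from where it was at the start of the episode above 0.015 m or angle between ribbed_mould's own z axis and vertical above 0.3 rad).
It also fails if it takes over 112 s, if anything falls off the work surface, if the arm or the gripper's body presses on something with over 40 N, if the wrist force passes 120 N, or if a joint passes its speed limit or range.

## Working session

There is one attempt and no reset: what is moved stays moved. The work goes in short steps, Python scripts to look and compute and a tool call to move; the robot and the scene stay as the last step left them, time stands still between calls to the robot, and variables do not carry over. Pictures are saved under pics/ and viewed, about 12 in all and at most 16, crops included, and the job is handed in when it is done.

Besides the shell and the picture viewer there is one more tool, called after ">>>" as name(argument=value, ...), one argument or row to a line, values as JSON. apply_moves: Moves the arm, as the interface text tells. Its arguments: {"type":"object","properties":{"increments":{"type":"array"}},"required":["increments"]}

```bash
mkdir -p pics; python3 - <<'E'
from cell import *
import cv2
for n in("scene","top"):
    cv2.imwrite(f"pics/{n}0.png",get_image(n)[:,:,::-1]); c=calibration(n); print(n,c)
print(calibration("wrist")); s=read_state(); print(s)
E
```

```text
scene {'camera_matrix': array([[559.1391812 ,   0.        , 315.59247868],
       [  0.        , 559.1391812 , 230.26587091],
       [  0.        ,   0.        ,   1.        ]]), 'origin': array([ 131.75963726, -700.40610224,  804.03199537]), 'attitude': array([ 0.82992227,  0.01757189, -0.56653002])}
top {'camera_matrix': array([[476.62905214,   0.        , 313.63617278],
       [  0.        , 476.62905214, 241.6152077 ],
       [  0.        ,   0.        ,   1.        ]]), 'origin': array([ 446.72428574,  -11.52896652, 1135.75284743]), 'attitude': array([ 0.09517771,  0.00831532, -1.55378926])}
{'camera_matrix': array([[371.64829954,   0.        , 314.75323175],
       [  0.        , 371.64829954, 242.84753656],
       [  0.        ,   0.        ,   1.        ]]), 'origin': array([ 74.57745988, 649.74214694, 372.99708993]), 'attitude': array([-0.32411684,  0.00136241,  1.32963709])}
{'clock': 0.1, 'qpos': array([-1.3958212 ,  0.62926293,  0.03844276,  1.51827137, -0.02698794,
        0.99627956, -0.01997285]), 'qd': array([-0.00155293, -0.00121328,  0.00117043, -0.00273611, -0.00201136,
       -0.00142482, -0.00147668]), 'tau': array([ 3.86770829e-03, -5.64535797e+01,  1.23124592e+00, -1.93974835e+01,
        1.14548922e-02,  5.35326704e-03,  1.56644796e-05]), 'eef_pos': array([154.83608699, 630.71642236, 230.47390306]), 'tool_rot': array([-3.13988959e+00,  2.64947093e-05,  2.90085280e+00]), 'force': array([ 0.07245218, -0.21609003,  0.59147085]), 'torque': array([ 0.04365511, -0.01389701, -0.00697576]), 'width': 85.16130676211952}
```

View pics/scene0.png

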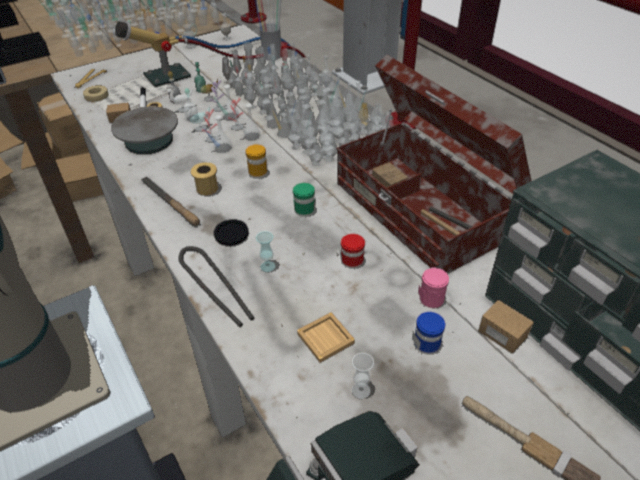

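View pics/top0.png

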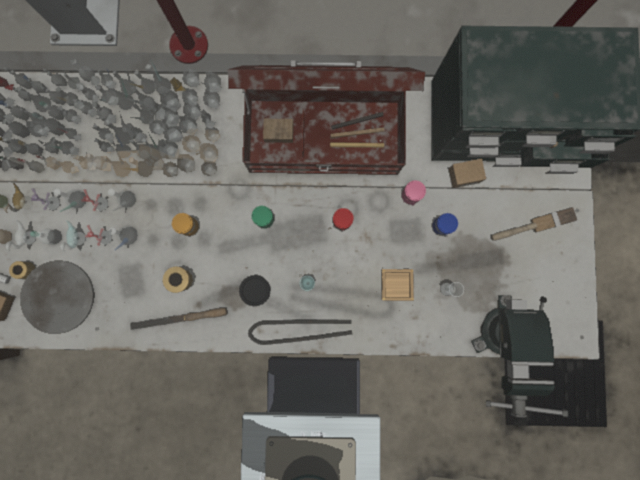

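The overview shows these candidates (pixels from the top view):
- Blue jar (446,224). Its look-alike is the pink jar (415,191), which is not wanted.
- Red (343,219), green (262,216) and yellow (183,224). The brass mould (176,279) could be confused with yellow.
- Square stand (397,285) and dark stand (255,290).
- Goblets at (308,282) and (450,288).

Next I'll check the choice in a close crop.

```bash
python3 - <<'E'
import cv2
a=cv2.imread("pics/top0.png")[175:320,155:475]
cv2.imwrite("pics/topc.png",cv2.resize(a,None,fx=2.5,fy=2.5,interpolation=cv2.INTER_CUBIC))
E
```

```text
(no output)
```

View pics/topc.png

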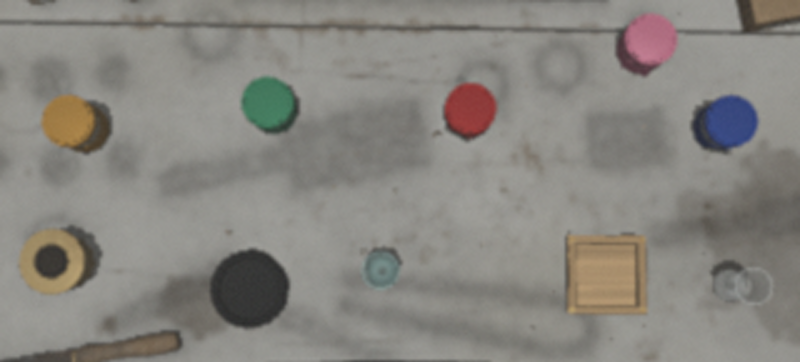

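```bash
cat > h.py <<'E'
import numpy as np
from scipy.spatial.transform import Rotation as R
from cell import *
def ray(name,px,c=None):
    c=c or calibration(name);K=c["camera_matrix"]
    u=(np.array(px,float)-[K[0,2],K[1,2]])/K[0,0]
    if name=="wrist":
        t=np.hypot(*u); d=np.array([u[0]*np.sinc(t/np.pi),-u[1]*np.sinc(t/np.pi),-np.cos(t)])
    else: d=np.array([u[0],-u[1],-1])
    return c["origin"],R.from_euler("xyz",c["attitude"]).apply(d)
def atz(name,px,z,c=None):
    o,d=ray(name,px,c);return (o+d*(z-o[2])/d[2])[:2]
def proj(name,p,c=None):
    c=c or calibration(name);K=c["camera_matrix"]
    q=R.from_euler("xyz",c["attitude"]).inv().apply(np.array(p)-c["origin"]);q=q*[1,-1,-1]
    if name=="wrist":
        r=np.hypot(q[0],q[1]);t=np.arctan2(r,q[2]);return K[:2,2]+K[0,0]*t*q[:2]/r
    return K[:2,2]+K[0,0]*q[:2]/q[2]
E
python3 - <<'E'
from h import *
P=dict(yellow=(69,121,71),green=(269,104,63),red=(470,110,56),blue=(731,121,63),pink=(650,40,63),mould=(53,260,57),dark=(250,288,14),light=(607,274,14),bgob=(382,267,82),cgob=(753,286,82),cgobb=(729,280,2))
for k,(u,v,z) in P.items():
    p=atz("top",(155+(u+.5)/2.5-.5,175+(v+.5)/2.5-.5),z); print(k,p.round(1),"scene px of top",proj("scene",[*p,z]).round(1))
E
```

```text
yellow [585.4 296.3] scene px of top [255.5 148.7]
green [604.9 116.9] scene px of top [303.3 188.4]
red [603.3 -66.3] scene px of top [352.  240.2]
blue [ 596.  -302.3] scene px of top [430.5 320.2]
pink [ 669.3 -229.3] scene px of top [434.6 275.4]
mould [460.2 309.3] scene px of top [204.5 168.7]
dark [437.7 135.8] scene px of top [231.6 229.4]
light [ 456.5 -198.4] scene px of top [326.2 333.2]
bgob [458.7  11. ] scene px of top [266.4 235.8]
cgob [ 447.6 -315. ] scene px of top [363.1 360.3]
cgobb [ 452.9 -315.5] scene px of top [363.9 387.6]
```

Top and scene views agree to about 3 mm. I'm starting with the yellow jar.

>>> apply_moves(
  increments=[
    {"tx": 0.035,"ty": -0.027,"tz": 0,"rz": 0.3,"claw": 0.085},
    {"tx": 0.07,"ty": -0.055,"tz": 0,"rz": 0.6},
    {"tx": 0.108,"ty": -0.084,"tz": 0,"rz": 0.9},
    {"tx": 0.145,"ty": -0.112,"tz": 0,"rz": 1.2},
    {"tx": 0.18,"ty": -0.14,"tz": -0.01,"rz": 1.5},
    {"tx": 0.215,"ty": -0.168,"tz": -0.02,"rz": 1.8},
    {"tx": 0.25,"ty": -0.195,"tz": -0.03,"rz": 2.1},
    {"tx": 0.29,"ty": -0.225,"tz": -0.04,"rz": 2.4},
    {"tx": 0.33,"ty": -0.257,"tz": -0.04,"rz": 2.76},
    {"tx": 0.37,"ty": -0.288,"tz": -0.04,"rz": 2.76},
    {"tx": 0.41,"ty": -0.32,"tz": -0.04,"rz": 2.76},
    {"tx": 0.43,"ty": -0.335,"tz": -0.04,"rz": 2.76},
  ],
)

```text
$.increments[0]: bad value
```

>>> apply_moves(
  increments=[
    {"tx": 0},
    {"tx": 0},
    {"tx": 0},
    {"tx": 0},
  ],
)

```text
$.increments[0]: bad value
```

```bash
python3 - <<'E'
from h import *
import cv2
c=calibration("wrist"); s=read_state();print(s["eef_pos"],s["tool_rot"],s["qpos"].round(2))
im=get_image("wrist")[:,:,::-1].copy(); cv2.imwrite("pics/w1.png",im)
for p in ([585.4,296.3,71],[437.7,135.8,14],[460,309,57]): print(proj("wrist",p,c))
E
```

```text
[154.83608699 630.71642236 230.47390306] [-3.13988959e+00  2.64947093e-05  2.90085280e+00] [-1.4   0.63  0.04  1.52 -0.03  1.   -0.02]
[181.52109915 516.7631486 ]
[ 77.54073198 436.42667192]
[153.60932262 466.70668483]
```

View pics/w1.png

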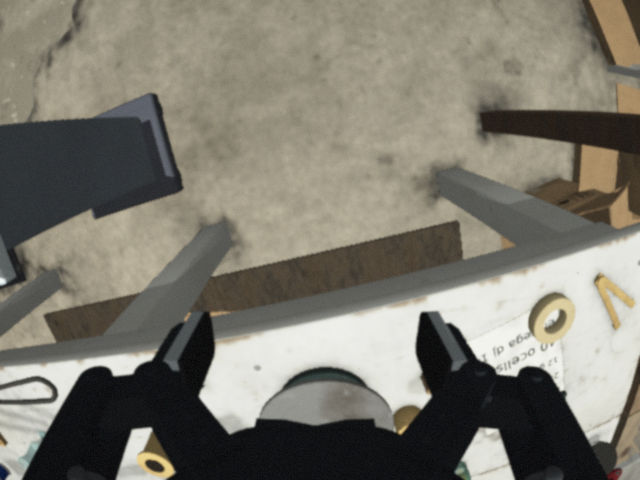

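The calls were refused because every key is needed in each row. The wrist view shows the fingers at about (190,340) and (440,340), so the grasp area is visible. I'm repeating the moves with full rows.

>>> apply_moves(
  increments=[
    {"tx": 0.035,"ty": -0.027,"tz": 0,"rx": 0,"ry": 0,"rz": 0.3,"claw": 0.085},
    {"tx": 0.07,"ty": -0.055,"tz": 0,"rx": 0,"ry": 0,"rz": 0.6,"claw": 0.085},
    {"tx": 0.108,"ty": -0.084,"tz": 0,"rx": 0,"ry": 0,"rz": 0.9,"claw": 0.085},
    {"tx": 0.145,"ty": -0.112,"tz": 0,"rx": 0,"ry": 0,"rz": 1.2,"claw": 0.085},
    {"tx": 0.18,"ty": -0.14,"tz": -0.01,"rx": 0,"ry": 0,"rz": 1.5,"claw": 0.085},
    {"tx": 0.215,"ty": -0.168,"tz": -0.02,"rx": 0,"ry": 0,"rz": 1.8,"claw": 0.085},
    {"tx": 0.25,"ty": -0.195,"tz": -0.03,"rx": 0,"ry": 0,"rz": 2.1,"claw": 0.085},
    {"tx": 0.29,"ty": -0.225,"tz": -0.04,"rx": 0,"ry": 0,"rz": 2.4,"claw": 0.085},
    {"tx": 0.33,"ty": -0.257,"tz": -0.04,"rx": 0,"ry": 0,"rz": 2.76,"claw": 0.085},
    {"tx": 0.37,"ty": -0.288,"tz": -0.04,"rx": 0,"ry": 0,"rz": 2.76,"claw": 0.085},
    {"tx": 0.41,"ty": -0.32,"tz": -0.04,"rx": 0,"ry": 0,"rz": 2.76,"claw": 0.085},
    {"tx": 0.43,"ty": -0.335,"tz": -0.04,"rx": 0,"ry": 0,"rz": 2.76,"claw": 0.085},
  ],
)

```text
clock: 1.35
eef_pos: [588.6, 291.2, 190.9]
tool_rot: [-3.139, 0.002, 3.136]
force: [-0.5, -0.6, -0.1]
width: 85.1
```

>>> apply_moves(
  increments=[
    {"tx": 0,"ty": 0,"tz": 0,"rx": 0,"ry": 0,"rz": 0,"claw": 0.085},
    {"tx": 0,"ty": 0,"tz": 0,"rx": 0,"ry": 0,"rz": 0,"claw": 0.085},
    {"tx": 0,"ty": 0,"tz": 0,"rx": 0,"ry": 0,"rz": 0,"claw": 0.085},
  ],
)

```text
clock: 1.65
eef_pos: [583.5, 297.8, 191.0]
tool_rot: [3.141, -0.002, -3.139]
force: [-0.2, -0.4, -0.3]
width: 84.6
```

```bash
python3 - <<'E'
from h import *
import cv2
c=calibration("wrist"); s=read_state();print(s["clock"],s["eef_pos"],s["tool_rot"],s["qpos"].round(2))
im=get_image("wrist")[:,:,::-1].copy(); cv2.imwrite("pics/w2.png",im)
for p in ([585.4,296.3,71],[437.7,135.8,14],[460,309,57]): print(proj("wrist",p,c))
E
```

```text
1.65 [583.48202821 297.81568731 191.00753441] [ 3.14079278e+00 -1.64877841e-03 -3.13940384e+00] [-0.49  0.68 -0.04  1.54  0.03  0.92  1.03]
[313.45198027 238.4677811 ]
[136.50774266  64.18171019]
[331.21969676  68.39171937]
```

View pics/w2.png

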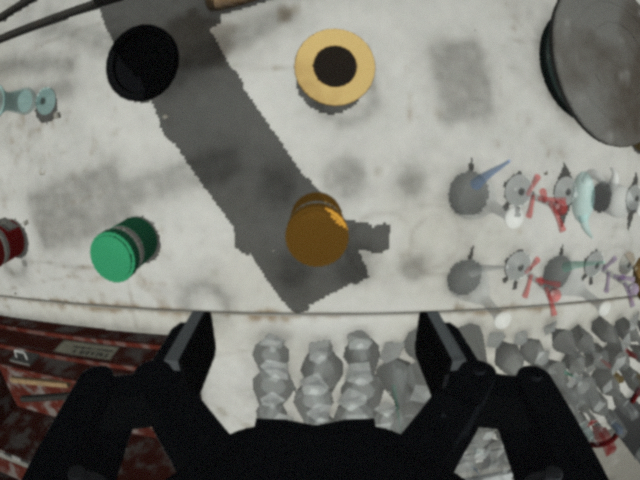

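```bash
python3 - <<'E'
from h import *
import cv2
c=calibration("wrist"); s=read_state();print(s["eef_pos"],s["qd"].round(3))
for p,z in (((317,236),71),((143,62),14),((335,67),57),((118,256),63)): print(atz("wrist",p,z,c).round(1))
im=get_image("wrist")[:,:,::-1]
hsv=cv2.cvtColor(im,cv2.COLOR_BGR2HSV)
m=cv2.inRange(hsv,(8,150,60),(28,255,255));
n,l,st,ce=cv2.connectedComponentsWithStats(m);i=1+st[1:,4].argmax();print(st[i],ce[i])
m=cv2.inRange(hsv,(0,0,0),(179,255,45))[:130,90:200]
n,l,st,ce=cv2.connectedComponentsWithStats(m);i=1+st[1:,4].argmax();print(st[i],ce[i]+[90,0])
E
```

```text
[583.40775003 298.09811339 191.18846131] [-0.007 -0.005  0.004 -0.001  0.004 -0.001  0.001]
[583.5 299.2]
[436.7 142.7]
[458.8 311.9]
[603.8 128.3]
[ 286  193   62   73 3232] [316.11943069 231.97803218]
[  17   24   76   77 4350] [142.85149425  62.15425287]
```

>>> apply_moves(
  increments=[
    {"tx": 0.001,"ty": 0,"tz": -0.03,"rx": 0,"ry": 0,"rz": 0,"claw": 0.085},
    {"tx": 0.001,"ty": 0,"tz": -0.06,"rx": 0,"ry": 0,"rz": 0,"claw": 0.085},
    {"tx": 0.001,"ty": 0,"tz": -0.085,"rx": 0,"ry": 0,"rz": 0,"claw": 0.085},
    {"tx": 0.001,"ty": 0,"tz": -0.11,"rx": 0,"ry": 0,"rz": 0,"claw": 0.085},
    {"tx": 0.001,"ty": 0,"tz": -0.13,"rx": 0,"ry": 0,"rz": 0,"claw": 0.085},
    {"tx": 0.001,"ty": 0,"tz": -0.14,"rx": 0,"ry": 0,"rz": 0,"claw": 0.085},
    {"tx": 0.001,"ty": 0,"tz": -0.145,"rx": 0,"ry": 0,"rz": 0,"claw": 0.085},
    {"tx": 0.001,"ty": 0,"tz": -0.145,"rx": 0,"ry": 0,"rz": 0,"claw": 0.085},
    {"tx": 0.001,"ty": 0,"tz": -0.145,"rx": 0,"ry": 0,"rz": 0,"claw": 0.085},
  ],
)

```text
clock: 2.65
eef_pos: [586.6, 296.9, 47.4]
tool_rot: [3.141, 0.002, -3.141]
force: [0.6, 0.3, 0.5]
width: 84.9
```

```bash
python3 - <<'E'
from h import *
import cv2
s=read_state();print(s["clock"],s["eef_pos"],s["tool_rot"])
im=get_image("wrist")[:,:,::-1].copy(); cv2.imwrite("pics/w3.png",im)
c=calibration("wrist");print(proj("wrist",s["eef_pos"],c),proj("wrist",s["eef_pos"]+[0,0,19],c))
E
```

```text
2.65 [586.55097806 296.87237034  47.36749019] [ 3.14068449e+00  1.50514326e-03 -3.14123336e+00]
[316.53285891 317.2832646 ] [316.78941621 341.15219569]
```

View pics/w3.png

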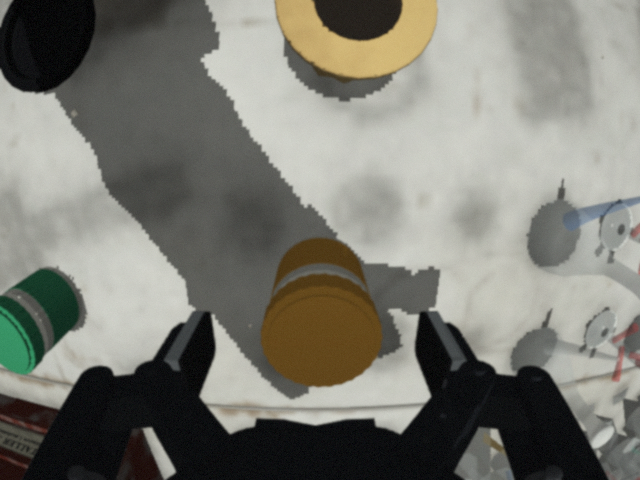

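The lid is centred between the fingers at about (321,338), within 2–4 mm of the target. I'll nudge slightly and close.

>>> apply_moves(
  increments=[
    {"tx": -0.001,"ty": 0.002,"tz": 0,"rx": 0,"ry": 0,"rz": 0,"claw": 0.085},
    {"tx": -0.001,"ty": 0.002,"tz": 0,"rx": 0,"ry": 0,"rz": 0,"claw": 0.07},
    {"tx": -0.001,"ty": 0.002,"tz": 0,"rx": 0,"ry": 0,"rz": 0,"claw": 0.06},
    {"tx": -0.001,"ty": 0.002,"tz": 0,"rx": 0,"ry": 0,"rz": 0,"claw": 0.04},
    {"tx": -0.001,"ty": 0.002,"tz": 0,"rx": 0,"ry": 0,"rz": 0,"claw": 0.04},
    {"tx": -0.001,"ty": 0.002,"tz": 0,"rx": 0,"ry": 0,"rz": 0,"claw": 0.04},
    {"tx": -0.001,"ty": 0.002,"tz": 0,"rx": 0,"ry": 0,"rz": 0,"claw": 0.04},
    {"tx": -0.001,"ty": 0.002,"tz": 0,"rx": 0,"ry": 0,"rz": 0,"claw": 0.04},
  ],
)

```text
clock: 3.5
eef_pos: [585.3, 298.4, 46.9]
tool_rot: [3.141, 0.001, 3.142]
force: [-1.0, 0.5, 5.5]
width: 46.5
```

```bash
python3 - <<'E'
from h import *
s=read_state();print(s["eef_pos"],s["tool_rot"],s["width"],s["force"])
import cv2
im=get_image("wrist")[:,:,::-1].copy(); cv2.imwrite("pics/w4.png",im)
for z in(0,19,24.5): print(proj("wrist",s["eef_pos"]+[0,0,z]))
E
```

```text
[585.34385758 298.40636063  46.92468618] [3.14120013e+00 7.07619717e-04 3.14156727e+00] 46.45280597929651 [-1.01269873  0.53921895  5.49391966]
[316.31214752 317.71328359]
[316.51495337 341.5972492 ]
[316.58147117 349.49728433]
```

View pics/w4.png

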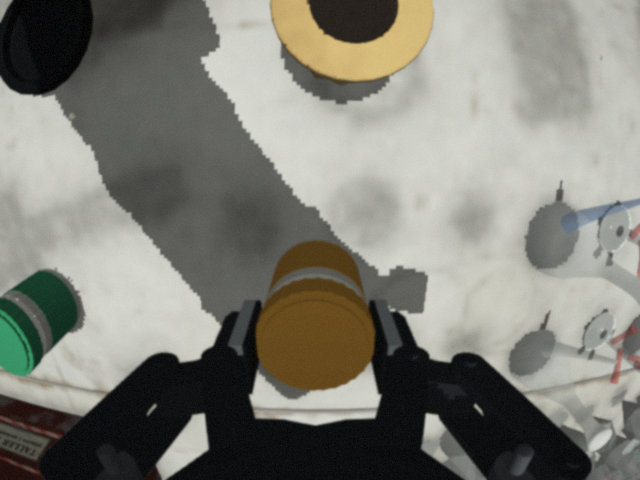

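The grip is good at 46.5 mm width. I'll lift, then carry the jar to the dark stand.

>>> apply_moves(
  increments=[
    {"tx": 0,"ty": 0,"tz": 0.01,"rx": 0,"ry": 0,"rz": 0,"claw": 0.04},
    {"tx": 0,"ty": 0,"tz": 0.03,"rx": 0,"ry": 0,"rz": 0,"claw": 0.04},
    {"tx": 0,"ty": 0,"tz": 0.055,"rx": 0,"ry": 0,"rz": 0,"claw": 0.04},
    {"tx": -0.01,"ty": -0.01,"tz": 0.075,"rx": 0,"ry": 0,"rz": 0,"claw": 0.04},
    {"tx": -0.03,"ty": -0.03,"tz": 0.08,"rx": 0,"ry": 0,"rz": 0,"claw": 0.04},
    {"tx": -0.055,"ty": -0.06,"tz": 0.08,"rx": 0,"ry": 0,"rz": 0,"claw": 0.04},
    {"tx": -0.08,"ty": -0.09,"tz": 0.08,"rx": 0,"ry": 0,"rz": 0,"claw": 0.04},
    {"tx": -0.105,"ty": -0.118,"tz": 0.08,"rx": 0,"ry": 0,"rz": 0,"claw": 0.04},
    {"tx": -0.128,"ty": -0.142,"tz": 0.08,"rx": 0,"ry": 0,"rz": 0,"claw": 0.04},
    {"tx": -0.14,"ty": -0.156,"tz": 0.08,"rx": 0,"ry": 0,"rz": 0,"claw": 0.04},
    {"tx": -0.146,"ty": -0.162,"tz": 0.065,"rx": 0,"ry": 0,"rz": 0,"claw": 0.04},
    {"tx": -0.146,"ty": -0.162,"tz": 0.05,"rx": 0,"ry": 0,"rz": 0,"claw": 0.04},
  ],
)

```text
clock: 4.75
eef_pos: [438.1, 134.8, 96.7]
tool_rot: [-3.141, -0.0, 3.14]
force: [-0.3, -0.0, -1.7]
width: 45.8
```

>>> apply_moves(
  increments=[
    {"tx": 0,"ty": 0,"tz": -0.005,"rx": 0,"ry": 0,"rz": 0,"claw": 0.04},
    {"tx": 0,"ty": 0,"tz": -0.01,"rx": 0,"ry": 0,"rz": 0,"claw": 0.04},
    {"tx": 0,"ty": 0,"tz": -0.015,"rx": 0,"ry": 0,"rz": 0,"claw": 0.04},
    {"tx": 0,"ty": 0,"tz": -0.015,"rx": 0,"ry": 0,"rz": 0,"claw": 0.04},
    {"tx": 0,"ty": 0,"tz": -0.015,"rx": 0,"ry": 0,"rz": 0,"claw": 0.04},
    {"tx": 0,"ty": 0,"tz": -0.015,"rx": 0,"ry": 0,"rz": 0,"claw": 0.04},
  ],
)

```text
clock: 5.35
eef_pos: [439.2, 136.4, 81.6]
tool_rot: [3.141, 0.001, -3.141]
force: [-0.3, 0.9, -0.9]
width: 45.6
```

```bash
python3 - <<'E'
from h import *
import cv2
s=read_state();print(s["eef_pos"],s["tool_rot"],s["width"],s["force"])
a=get_image("wrist")[150:450,160:480,::-1]; b=get_image("scene")[130:280,150:350,::-1]
a=cv2.resize(a,(400,375)); b=cv2.resize(b,(400,300),interpolation=cv2.INTER_CUBIC)
b=cv2.copyMakeBorder(b,0,75,0,0,cv2.BORDER_CONSTANT)
cv2.imwrite("pics/w5.png",np.hstack([a,b]))
p=s["eef_pos"];print("tcp scene",proj("scene",p),"stand",proj("scene",[437.7,135.8,14]),proj("scene",[437.7,135.8,6]))
print("wrist stand",proj("wrist",[437.7,135.8,14]))
E
```

```text
[439.22886933 136.42651727  81.59760077] [ 3.14135895e+00  5.43970564e-04 -3.14144324e+00] 45.64702458655251 [-0.28661011  0.89609931 -0.88135319]
tcp scene [228.21810261 204.34788388] stand [231.64210822 229.45687974] [232.09181595 232.25117854]
wrist stand [314.93753448 259.36825613]
```

View pics/w5.png

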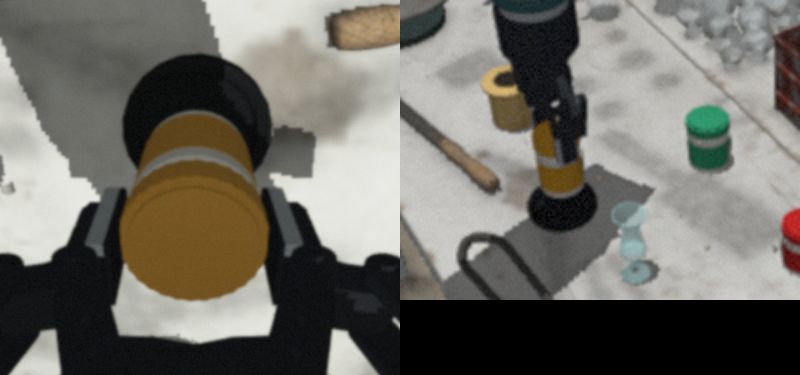

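```bash
python3 - <<'E'
from h import *
f=lambda r,c=197:(160+c*.8,150+r*.8)
print("stand x",atz("wrist",f(53),14)[0]+37, "y",[atz("wrist",f(125,c),14)[1] for c in(123,271)])
print("jar x bottom",atz("wrist",f(110),35)[0]+22.5,"lid near",atz("wrist",f(300),106)[0]-24,"lid far",atz("wrist",f(187),106)[0]+24)
print("scene: jar bottom", atz("scene",(150+562/2,130+198/2),35))
s=lambda u,v,z:atz("scene",(150+(u-400)/2,130+v/2),z)
print("scene stand",s(562,203,14)," L/R",s(528,207,10),s(597,205,10)," jar bottom front",s(561,198,35))
E
```

```text
stand x 433.60438429683427 y [np.float64(101.59887283000495), np.float64(173.2919240043321)]
jar x bottom 439.8387341155649 lid near 436.1114727667501 lid far 441.5072468048011
scene: jar bottom [ 769.21578066 -110.12382559]
scene stand [433.75031321 130.79190429]  L/R [402.63332665 149.20210101] [464.68499806 111.76912589]  jar bottom front [428.22467948 116.13249711]
```

>>> apply_moves(
  increments=[
    {"tx": -0.003,"ty": 0.001,"tz": 0,"rx": 0,"ry": 0,"rz": 0,"claw": 0.04},
    {"tx": -0.003,"ty": 0.001,"tz": -0.005,"rx": 0,"ry": 0,"rz": 0,"claw": 0.04},
    {"tx": -0.003,"ty": 0.001,"tz": -0.012,"rx": 0,"ry": 0,"rz": 0,"claw": 0.04},
    {"tx": -0.003,"ty": 0.001,"tz": -0.018,"rx": 0,"ry": 0,"rz": 0,"claw": 0.04},
    {"tx": -0.003,"ty": 0.001,"tz": -0.022,"rx": 0,"ry": 0,"rz": 0,"claw": 0.04},
    {"tx": -0.003,"ty": 0.001,"tz": -0.025,"rx": 0,"ry": 0,"rz": 0,"claw": 0.04},
    {"tx": -0.003,"ty": 0.001,"tz": -0.0275,"rx": 0,"ry": 0,"rz": 0,"claw": 0.04},
    {"tx": -0.003,"ty": 0.001,"tz": -0.028,"rx": 0,"ry": 0,"rz": 0,"claw": 0.04},
    {"tx": -0.003,"ty": 0.001,"tz": -0.028,"rx": 0,"ry": 0,"rz": 0,"claw": 0.04},
  ],
)

```text
clock: 6.35
eef_pos: [436.0, 137.3, 53.3]
tool_rot: [3.142, -0.0, -3.142]
force: [-0.5, -0.5, -0.2]
width: 45.8
```

>>> apply_moves(
  increments=[
    {"tx": 0,"ty": 0,"tz": -0.001,"rx": 0,"ry": 0,"rz": 0,"claw": 0.04},
    {"tx": 0,"ty": 0,"tz": -0.002,"rx": 0,"ry": 0,"rz": 0,"claw": 0.04},
    {"tx": 0,"ty": 0,"tz": -0.002,"rx": 0,"ry": 0,"rz": 0,"claw": 0.04},
  ],
)

```text
clock: 6.65
eef_pos: [436.6, 137.4, 52.7]
tool_rot: [3.141, 0.002, 3.142]
force: [-2.0, -1.3, 14.8]
width: 46.2
```

Contact at z 52.7 is the stand floor, so I'll release and lift.

>>> apply_moves(
  increments=[
    {"tx": 0,"ty": 0,"tz": 0.001,"rx": 0,"ry": 0,"rz": 0,"claw": 0.05},
    {"tx": 0,"ty": 0,"tz": 0.001,"rx": 0,"ry": 0,"rz": 0,"claw": 0.07},
    {"tx": 0,"ty": 0,"tz": 0.001,"rx": 0,"ry": 0,"rz": 0,"claw": 0.08},
    {"tx": 0,"ty": 0,"tz": 0.001,"rx": 0,"ry": 0,"rz": 0,"claw": 0.08},
    {"tx": 0,"ty": 0,"tz": 0.02,"rx": 0,"ry": 0,"rz": 0,"claw": 0.08},
    {"tx": 0,"ty": 0,"tz": 0.05,"rx": 0,"ry": 0,"rz": 0,"claw": 0.08},
    {"tx": 0,"ty": 0,"tz": 0.08,"rx": 0,"ry": 0,"rz": 0,"claw": 0.08},
    {"tx": 0,"ty": 0,"tz": 0.1,"rx": 0,"ry": 0,"rz": 0,"claw": 0.08},
    {"tx": 0,"ty": 0,"tz": 0.12,"rx": 0,"ry": 0,"rz": 0,"claw": 0.08},
    {"tx": 0,"ty": 0,"tz": 0.12,"rx": 0,"ry": 0,"rz": 0,"claw": 0.08},
    {"tx": 0,"ty": 0,"tz": 0.12,"rx": 0,"ry": 0,"rz": 0,"claw": 0.08},
  ],
)

```text
clock: 7.75
eef_pos: [435.9, 137.2, 171.2]
tool_rot: [3.141, 0.0, 3.142]
force: [0.1, 0.4, 0.6]
width: 79.7
```

```bash
cat >> h.py <<'E'
import cv2
HUE=dict(yellow=(8,28),green=(60,90),red=(170,10),blue=(105,130))
def lid(im,name,near=None):
    "bounding box of the largest blob of that colour"
    hsv=cv2.cvtColor(im,cv2.COLOR_RGB2HSV);a,b=HUE[name]
    m=cv2.inRange(hsv,(a,130,50),(b,255,255)) if a<b else cv2.inRange(hsv,(a,130,50),(179,255,255))|cv2.inRange(hsv,(0,130,50),(b,255,255))
    n,l,st,ce=cv2.connectedComponentsWithStats(m)
    return st[1+st[1:,4].argmax()][:4]
E
python3 - <<'E'
from h import *
s=read_state();print(s["clock"],s["eef_pos"])
im=get_image("wrist");b=lid(im,"yellow");print(b)
t=get_image("top");print(lid(t,"yellow"),lid(t,"green"))
cv2.imwrite("pics/w6.png",np.hstack([cv2.resize(im[60:420,160:480,::-1],(400,450)),cv2.resize(t[180:310,200:315,::-1],(400,450),interpolation=cv2.INTER_CUBIC)]))
E
```

```text
7.75 [435.94614558 137.22035871 171.24130914]
[282 196  70  82]Traceback (most recent call last):
  File "<stdin>", line 4, in <module>
  File "h.py", line 26, in lid
    return st[1+st[1:,4].argmax()][:4]
                ~~~~~~~~~~~~~~~^^
ValueError: attempt to get argmax of an empty sequence
```

>>> apply_moves(
  increments=[
    {"tx": 0.025,"ty": -0.003,"tz": 0,"rx": 0,"ry": 0,"rz": 0,"claw": 0.085},
    {"tx": 0.06,"ty": -0.007,"tz": 0,"rx": 0,"ry": 0,"rz": 0,"claw": 0.085},
    {"tx": 0.095,"ty": -0.01,"tz": 0,"rx": 0,"ry": 0,"rz": 0,"claw": 0.085},
    {"tx": 0.13,"ty": -0.014,"tz": 0,"rx": 0,"ry": 0,"rz": 0,"claw": 0.085},
    {"tx": 0.155,"ty": -0.016,"tz": 0,"rx": 0,"ry": 0,"rz": 0,"claw": 0.085},
    {"tx": 0.166,"ty": -0.018,"tz": 0,"rx": 0,"ry": 0,"rz": 0,"claw": 0.085},
    {"tx": 0.168,"ty": -0.018,"tz": 0,"rx": 0,"ry": 0,"rz": 0,"claw": 0.085},
    {"tx": 0.168,"ty": -0.018,"tz": 0,"rx": 0,"ry": 0,"rz": 0,"claw": 0.085},
    {"tx": 0.168,"ty": -0.018,"tz": 0,"rx": 0,"ry": 0,"rz": 0,"claw": 0.085},
  ],
)

```text
clock: 8.75
eef_pos: [602.3, 119.7, 171.0]
tool_rot: [-3.142, -0.002, -3.141]
force: [0.4, -0.2, 0.3]
width: 85.0
```

```bash
python3 - <<'E'
from h import *
s=read_state();print(s["clock"],s["eef_pos"])
im=get_image("wrist");t=get_image("top")
cv2.imwrite("pics/w6.png",np.hstack([cv2.resize(im[:400,160:480,::-1],(400,500)),cv2.resize(t[220:320,200:280,::-1],(400,500),interpolation=cv2.INTER_CUBIC)]))
b=lid(im,"green");print("g",b); y=lid(im[:200],"yellow");print("y",y)
y=lid(t[240:330,220:300],"yellow");print(y);print(atz("top",(220+y[0]+y[2]/2-.5,240+y[1]+y[3]/2-.5),77))
print("pred green if under tcp",proj("wrist",[*s["eef_pos"][:2],63]),"per mm",proj("wrist",[*(s["eef_pos"][:2]+1),63]))
E
```

```text
8.75 [602.32901116 119.68559797 171.02051662]
g [284 211  63  63]
y [306   0  76  49]Traceback (most recent call last):
  File "<stdin>", line 6, in <module>
  File "h.py", line 26, in lid
    return st[1+st[1:,4].argmax()][:4]
                ~~~~~~~~~~~~~~~^^
ValueError: attempt to get argmax of an empty sequence
```

View pics/w6.png

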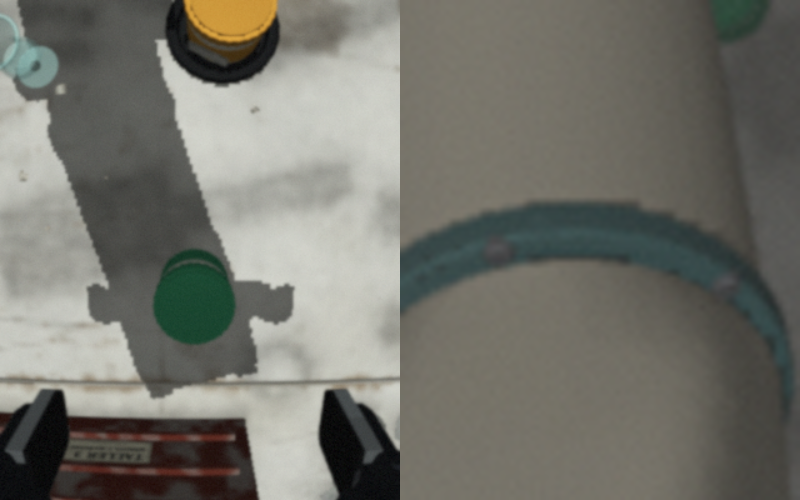

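```bash
python3 - <<'E'
from h import *
s=read_state();p=s["eef_pos"];print(p,"pred px if under tcp",proj("wrist",[*p[:2],63]))
print("wrist green",atz("wrist",(315.5,241.8),63))
E
```

```text
[602.8262767  119.67649845 171.41495028] pred px if under tcp [315.69551324 240.73885625]
wrist green [603.6212955  119.53845851]
```

The green jar is centred under the tool. I'll descend and grip.

>>> apply_moves(
  increments=[
    {"tx": 0.001,"ty": 0,"tz": -0.03,"rx": 0,"ry": 0,"rz": 0,"claw": 0.085},
    {"tx": 0.001,"ty": 0,"tz": -0.06,"rx": 0,"ry": 0,"rz": 0,"claw": 0.085},
    {"tx": 0.001,"ty": 0,"tz": -0.09,"rx": 0,"ry": 0,"rz": 0,"claw": 0.085},
    {"tx": 0.001,"ty": 0,"tz": -0.115,"rx": 0,"ry": 0,"rz": 0,"claw": 0.085},
    {"tx": 0.001,"ty": 0,"tz": -0.128,"rx": 0,"ry": 0,"rz": 0,"claw": 0.085},
    {"tx": 0.001,"ty": 0,"tz": -0.133,"rx": 0,"ry": 0,"rz": 0,"claw": 0.085},
    {"tx": 0.001,"ty": 0,"tz": -0.133,"rx": 0,"ry": 0,"rz": 0,"claw": 0.085},
    {"tx": 0.001,"ty": 0,"tz": -0.133,"rx": 0,"ry": 0,"rz": 0,"claw": 0.07},
    {"tx": 0.001,"ty": 0,"tz": -0.133,"rx": 0,"ry": 0,"rz": 0,"claw": 0.055},
    {"tx": 0.001,"ty": 0,"tz": -0.133,"rx": 0,"ry": 0,"rz": 0,"claw": 0.04},
    {"tx": 0.001,"ty": 0,"tz": -0.133,"rx": 0,"ry": 0,"rz": 0,"claw": 0.04},
    {"tx": 0.001,"ty": 0,"tz": -0.133,"rx": 0,"ry": 0,"rz": 0,"claw": 0.04},
  ],
)

```text
clock: 10.05
eef_pos: [606.0, 119.4, 39.8]
tool_rot: [3.141, 0.002, 3.142]
force: [-0.9, -0.7, 5.8]
width: 45.7
```

>>> apply_moves(
  increments=[
    {"tx": 0,"ty": 0,"tz": 0,"rx": 0,"ry": 0,"rz": 0,"claw": 0.04},
    {"tx": 0,"ty": 0,"tz": 0,"rx": 0,"ry": 0,"rz": 0,"claw": 0.04},
    {"tx": 0,"ty": 0,"tz": 0,"rx": 0,"ry": 0,"rz": 0,"claw": 0.04},
  ],
)

```text
clock: 10.35
eef_pos: [606.0, 119.5, 39.9]
tool_rot: [3.141, 0.002, -3.142]
force: [0.0, 0.3, 4.6]
width: 45.7
```

```bash
python3 - <<'E'
from h import *
s=read_state();p=s["eef_pos"];print(p,s["width"],s["force"])
im=get_image("wrist");b=lid(im[:,:430],"green");print(b,proj("wrist",[*p[:2],63]))
m=get_image("scene");cv2.imwrite("pics/s7r.png",m[:,:,::-1]);b=lid(m,"yellow");print(b)
mm=cv2.resize(m[140:260,170:330,::-1],(800,600),interpolation=cv2.INTER_CUBIC)
cv2.imwrite("pics/s7.png",mm)
print("pred scene lid if at 436.5,137",proj("scene",[436.5,137,77]))
E
```

```text
[605.9646696  119.45411786  39.85363101] 45.74341110820508 [0.02019877 0.32184687 4.64270746]
[256 281 118 107] [316.63161001 347.59672927]
[217 201  22  18]
pred scene lid if at 436.5,137 [227.15764095 206.4167391 ]
```

View pics/s7.png

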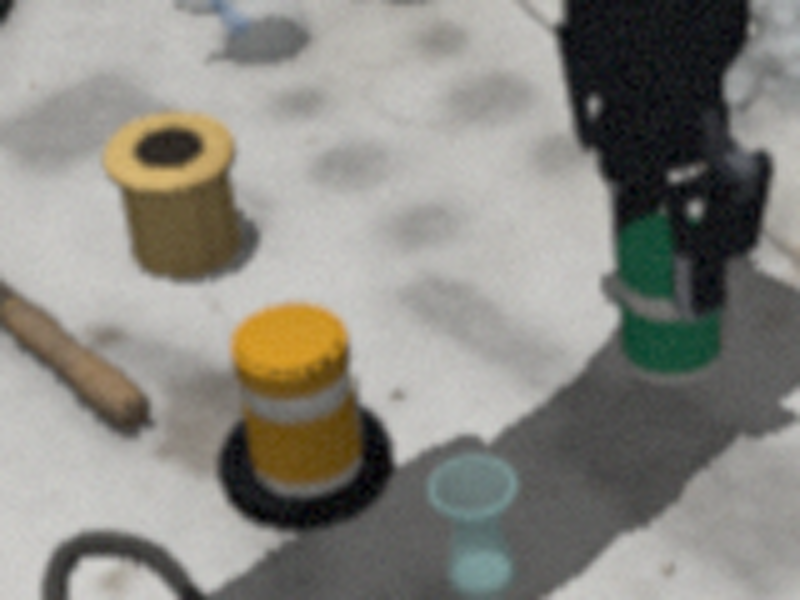

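>>> apply_moves(
  increments=[
    {"tx": 0,"ty": 0,"tz": 0.015,"rx": 0,"ry": 0,"rz": 0,"claw": 0.04},
    {"tx": 0,"ty": 0,"tz": 0.04,"rx": 0,"ry": 0,"rz": 0,"claw": 0.04},
    {"tx": 0,"ty": 0,"tz": 0.07,"rx": 0,"ry": 0,"rz": 0,"claw": 0.04},
    {"tx": 0,"ty": 0,"tz": 0.1,"rx": 0,"ry": 0,"rz": 0,"claw": 0.04},
    {"tx": -0.015,"ty": 0.002,"tz": 0.12,"rx": 0,"ry": 0,"rz": 0,"claw": 0.04},
    {"tx": -0.04,"ty": 0.005,"tz": 0.125,"rx": 0,"ry": 0,"rz": 0,"claw": 0.04},
    {"tx": -0.07,"ty": 0.008,"tz": 0.125,"rx": 0,"ry": 0,"rz": 0,"claw": 0.04},
    {"tx": -0.1,"ty": 0.011,"tz": 0.125,"rx": 0,"ry": 0,"rz": 0,"claw": 0.04},
    {"tx": -0.13,"ty": 0.014,"tz": 0.125,"rx": 0,"ry": 0,"rz": 0,"claw": 0.04},
    {"tx": -0.152,"ty": 0.016,"tz": 0.125,"rx": 0,"ry": 0,"rz": 0,"claw": 0.04},
    {"tx": -0.165,"ty": 0.018,"tz": 0.115,"rx": 0,"ry": 0,"rz": 0,"claw": 0.04},
    {"tx": -0.1695,"ty": 0.018,"tz": 0.1,"rx": 0,"ry": 0,"rz": 0,"claw": 0.04},
  ],
)

```text
clock: 11.65
eef_pos: [434.6, 137.8, 139.8]
tool_rot: [3.141, 0.002, -3.14]
force: [1.0, 0.1, -1.3]
width: 45.8
```

>>> apply_moves(
  increments=[
    {"tx": 0,"ty": 0,"tz": -0.005,"rx": 0,"ry": 0,"rz": 0,"claw": 0.04},
    {"tx": 0,"ty": 0,"tz": -0.01,"rx": 0,"ry": 0,"rz": 0,"claw": 0.04},
    {"tx": 0,"ty": 0,"tz": -0.015,"rx": 0,"ry": 0,"rz": 0,"claw": 0.04},
    {"tx": 0,"ty": 0,"tz": -0.018,"rx": 0,"ry": 0,"rz": 0,"claw": 0.04},
    {"tx": 0,"ty": 0,"tz": -0.018,"rx": 0,"ry": 0,"rz": 0,"claw": 0.04},
    {"tx": 0,"ty": 0,"tz": -0.018,"rx": 0,"ry": 0,"rz": 0,"claw": 0.04},
  ],
)

```text
clock: 12.25
eef_pos: [435.7, 137.2, 120.4]
tool_rot: [3.142, 0.0, 3.141]
force: [0.1, 0.1, -0.6]
width: 46.0
```

```bash
python3 - <<'E'
from h import *
s=read_state();p=s["eef_pos"];print(p,s["tool_rot"],s["width"],s["force"])
a=get_image("wrist")[150:450,160:480,::-1]; b=get_image("scene")[150:250,180:280,::-1]
cv2.imwrite("pics/w8.png",np.hstack([cv2.resize(a,(400,375)),cv2.resize(b,(375,375),interpolation=cv2.INTER_CUBIC)]))
print(atz("scene",(228.1,207.4),77))
E
```

```text
[435.70323407 137.24015915 120.35039081] [3.14155260e+00 8.47295957e-05 3.14144195e+00] 46.02287949278939 [ 0.08076826  0.08808766 -0.60317434]
[436.7371451  133.12411409]
```

View pics/w8.png

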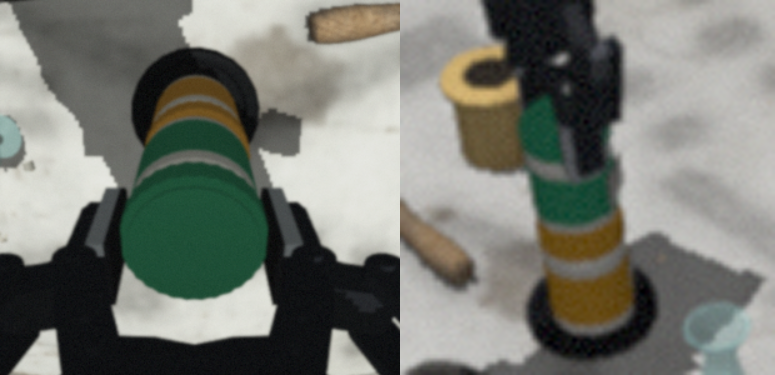

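Wrist view: green is aligned with yellow to about 1 mm in y. Scene view: green's bottom (574) is slightly left of yellow's lid (583), so I'll shift +2 mm in x and lower.

>>> apply_moves(
  increments=[
    {"tx": 0.002,"ty": 0,"tz": 0,"rx": 0,"ry": 0,"rz": 0,"claw": 0.04},
    {"tx": 0.002,"ty": 0,"tz": -0.002,"rx": 0,"ry": 0,"rz": 0,"claw": 0.04},
    {"tx": 0.002,"ty": 0,"tz": -0.0035,"rx": 0,"ry": 0,"rz": 0,"claw": 0.04},
    {"tx": 0.002,"ty": 0,"tz": -0.0045,"rx": 0,"ry": 0,"rz": 0,"claw": 0.04},
    {"tx": 0.002,"ty": 0,"tz": -0.0055,"rx": 0,"ry": 0,"rz": 0,"claw": 0.04},
    {"tx": 0.002,"ty": 0,"tz": -0.0055,"rx": 0,"ry": 0,"rz": 0,"claw": 0.04},
  ],
)

```text
clock: 12.95
eef_pos: [437.3, 137.2, 114.7]
tool_rot: [-3.141, -0.0, -3.141]
force: [-0.8, 1.3, -1.2]
width: 45.9
```

>>> apply_moves(
  increments=[
    {"tx": 0,"ty": 0,"tz": -0.001,"rx": 0,"ry": 0,"rz": 0,"claw": 0.04},
    {"tx": 0,"ty": 0,"tz": -0.001,"rx": 0,"ry": 0,"rz": 0,"claw": 0.04},
  ],
)

```text
clock: 13.15
eef_pos: [438.0, 137.2, 114.4]
tool_rot: [3.141, 0.001, 3.141]
force: [-0.8, -0.4, 5.9]
width: 46.0
```

>>> apply_moves(
  increments=[
    {"tx": 0,"ty": 0,"tz": 0,"rx": 0,"ry": 0,"rz": 0,"claw": 0.05},
    {"tx": 0,"ty": 0,"tz": 0,"rx": 0,"ry": 0,"rz": 0,"claw": 0.065},
    {"tx": 0,"ty": 0,"tz": 0,"rx": 0,"ry": 0,"rz": 0,"claw": 0.08},
    {"tx": 0,"ty": 0,"tz": 0,"rx": 0,"ry": 0,"rz": 0,"claw": 0.08},
    {"tx": 0,"ty": 0,"tz": 0.015,"rx": 0,"ry": 0,"rz": 0,"claw": 0.08},
    {"tx": 0,"ty": 0,"tz": 0.04,"rx": 0,"ry": 0,"rz": 0,"claw": 0.08},
    {"tx": 0,"ty": 0,"tz": 0.07,"rx": 0,"ry": 0,"rz": 0,"claw": 0.08},
    {"tx": 0,"ty": 0,"tz": 0.09,"rx": 0,"ry": 0,"rz": 0,"claw": 0.08},
    {"tx": 0.02,"ty": -0.02,"tz": 0.1,"rx": 0,"ry": 0,"rz": 0,"claw": 0.085},
    {"tx": 0.04,"ty": -0.05,"tz": 0.1,"rx": 0,"ry": 0,"rz": 0,"claw": 0.085},
    {"tx": 0.055,"ty": -0.085,"tz": 0.1,"rx": 0,"ry": 0,"rz": 0,"claw": 0.085},
    {"tx": 0.07,"ty": -0.12,"tz": 0.1,"rx": 0,"ry": 0,"rz": 0,"claw": 0.085},
  ],
)

```text
clock: 14.35
eef_pos: [508.0, 16.2, 213.9]
tool_rot: [3.141, 0.0, -3.141]
force: [0.7, -0.8, -0.1]
width: 85.3
```

>>> apply_moves(
  increments=[
    {"tx": 0.01,"ty": -0.035,"tz": 0,"rx": 0,"ry": 0,"rz": 0,"claw": 0.085},
    {"tx": 0.02,"ty": -0.075,"tz": -0.01,"rx": 0,"ry": 0,"rz": 0,"claw": 0.085},
    {"tx": 0.035,"ty": -0.12,"tz": -0.02,"rx": 0,"ry": 0,"rz": 0,"claw": 0.085},
    {"tx": 0.045,"ty": -0.165,"tz": -0.03,"rx": 0,"ry": 0,"rz": 0,"claw": 0.085},
    {"tx": 0.06,"ty": -0.21,"tz": -0.04,"rx": 0,"ry": 0,"rz": 0,"claw": 0.085},
    {"tx": 0.07,"ty": -0.25,"tz": -0.04,"rx": 0,"ry": 0,"rz": 0,"claw": 0.085},
    {"tx": 0.08,"ty": -0.285,"tz": -0.04,"rx": 0,"ry": 0,"rz": 0,"claw": 0.085},
    {"tx": 0.086,"ty": -0.31,"tz": -0.04,"rx": 0,"ry": 0,"rz": 0,"claw": 0.085},
    {"tx": 0.088,"ty": -0.318,"tz": -0.04,"rx": 0,"ry": 0,"rz": 0,"claw": 0.085},
    {"tx": 0.088,"ty": -0.318,"tz": -0.04,"rx": 0,"ry": 0,"rz": 0,"claw": 0.085},
    {"tx": 0.088,"ty": -0.318,"tz": -0.04,"rx": 0,"ry": 0,"rz": 0,"claw": 0.085},
    {"tx": 0.088,"ty": -0.318,"tz": -0.04,"rx": 0,"ry": 0,"rz": 0,"claw": 0.085},
  ],
)

```text
clock: 15.55
eef_pos: [595.7, -298.1, 173.9]
tool_rot: [3.14, -0.0, -3.139]
force: [-0.3, -0.2, 0.4]
width: 85.0
```

```bash
python3 - <<'E'
from h import *
s=read_state();p=s["eef_pos"];print(s["clock"],p,s["tool_rot"],s["qpos"].round(2))
a=get_image("wrist");t=get_image("top");m=get_image("scene");cv2.imwrite("pics/t9.png",t[:,:,::-1]);cv2.imwrite("pics/s9.png",m[:,:,::-1])
print("blue wrist",lid(a,"blue"),"under tcp",proj("wrist",[*p[:2],63]))
g=lid(t,"green");print("green top",g,atz("top",(g[0]+g[2]/2-.5,g[1]+g[3]/2-.5),138))
g=lid(m,"green");print("green scene",g)
A=cv2.resize(a[100:400,120:520,::-1],(400,300)); T=cv2.resize(t[240:320,210:300,::-1],(400,355),interpolation=cv2.INTER_CUBIC)[:300]
S=cv2.resize(m[150:260,190:270,::-1],(400,550),interpolation=cv2.INTER_CUBIC)
cv2.imwrite("pics/w9.png",np.hstack([np.vstack([A,T])[:550],S]))
E
```

```text
15.55 [ 595.72390841 -298.11618855  173.86955071] [ 3.13998723e+00 -2.52890863e-04 -3.13878397e+00] [ 0.45  0.71 -0.06  1.52  0.04  0.91  1.96]
blue wrist [276 197  64  71] under tcp [317.25355161 239.49641717]Traceback (most recent call last):
  File "<stdin>", line 5, in <module>
  File "h.py", line 26, in lid
    return st[1+st[1:,4].argmax()][:4]
                ~~~~~~~~~~~~~~~^^
ValueError: attempt to get argmax of an empty sequence
```

>>> apply_moves(
  increments=[
    {"tx": -0.001,"ty": -0.006,"tz": -0.03,"rx": 0,"ry": 0,"rz": 0,"claw": 0.085},
    {"tx": -0.001,"ty": -0.006,"tz": -0.06,"rx": 0,"ry": 0,"rz": 0,"claw": 0.085},
    {"tx": -0.001,"ty": -0.006,"tz": -0.09,"rx": 0,"ry": 0,"rz": 0,"claw": 0.085},
    {"tx": -0.001,"ty": -0.006,"tz": -0.115,"rx": 0,"ry": 0,"rz": 0,"claw": 0.085},
    {"tx": -0.001,"ty": -0.006,"tz": -0.13,"rx": 0,"ry": 0,"rz": 0,"claw": 0.085},
    {"tx": -0.001,"ty": -0.006,"tz": -0.135,"rx": 0,"ry": 0,"rz": 0,"claw": 0.085},
    {"tx": -0.001,"ty": -0.006,"tz": -0.135,"rx": 0,"ry": 0,"rz": 0,"claw": 0.085},
    {"tx": -0.001,"ty": -0.006,"tz": -0.135,"rx": 0,"ry": 0,"rz": 0,"claw": 0.085},
  ],
)

```text
clock: 16.5
eef_pos: [595.5, -307.1, 40.1]
tool_rot: [-3.141, 0.002, -3.141]
force: [0.3, -0.6, 0.8]
width: 85.0
```

```bash
python3 - <<'E'
from h import *
s=read_state();p=s["eef_pos"];print(p)
a=get_image("wrist");print("blue",lid(a,"blue"),"under tcp",proj("wrist",[*p[:2],63]))
t=get_image("top");h=cv2.cvtColor(t,cv2.COLOR_RGB2HSV)
for n,(x,y) in dict(stack=(256,280)).items(): print(t[y-12:y+13:6,x-12:x+13:6].tolist())
m=get_image("scene")
A=cv2.resize(a[180:430,160:480,::-1],(400,312)); T=cv2.resize(t[240:320,210:310,::-1],(400,288),interpolation=cv2.INTER_CUBIC)
S=cv2.resize(m[150:260,190:260,::-1],(382,600),interpolation=cv2.INTER_CUBIC)
cv2.imwrite("pics/w9.png",np.hstack([np.vstack([A,T])[:600],S]))
E
```

```text
[ 595.47469728 -307.06213768   40.10989918]
blue [264 278 120 110] under tcp [316.85134848 346.78296221]
[[[156, 155, 150], [162, 161, 156], [158, 158, 153], [166, 165, 160], [165, 166, 160]], [[153, 153, 147], [156, 154, 150], [115, 115, 111], [164, 164, 159], [165, 164, 159]], [[72, 129, 100], [70, 120, 94], [68, 69, 63], [49, 51, 49], [165, 166, 160]], [[74, 128, 101], [74, 130, 101], [68, 120, 94], [77, 66, 51], [54, 55, 54]], [[73, 130, 100], [74, 132, 102], [74, 131, 100], [81, 68, 52], [53, 54, 52]]]
```

View pics/w9.png

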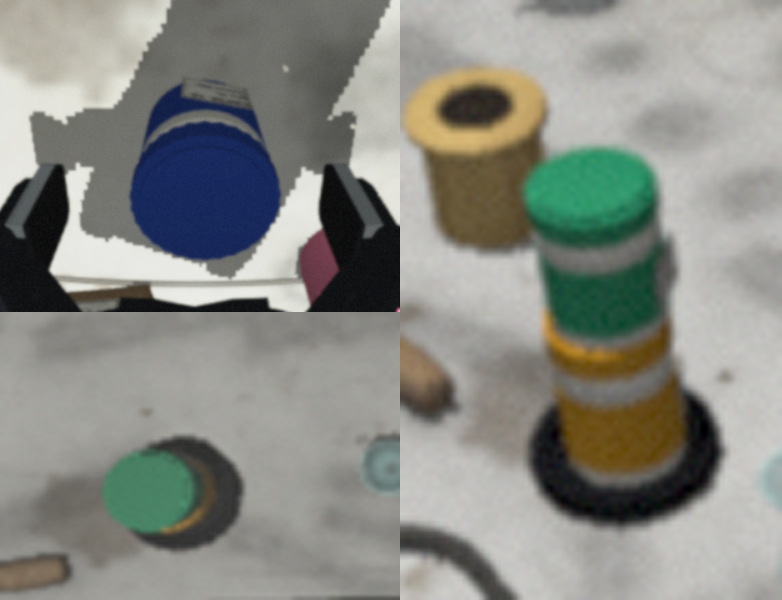

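The green/yellow stack stands upright, with green within about 2 mm of yellow's axis. The blue lid is at col 324 against the tool's 317, so I'll shift y by +3 mm and close.

>>> apply_moves(
  increments=[
    {"tx": 0,"ty": 0.003,"tz": 0,"rx": 0,"ry": 0,"rz": 0,"claw": 0.085},
    {"tx": 0,"ty": 0.003,"tz": 0,"rx": 0,"ry": 0,"rz": 0,"claw": 0.07},
    {"tx": 0,"ty": 0.003,"tz": 0,"rx": 0,"ry": 0,"rz": 0,"claw": 0.055},
    {"tx": 0,"ty": 0.003,"tz": 0,"rx": 0,"ry": 0,"rz": 0,"claw": 0.04},
    {"tx": 0,"ty": 0.003,"tz": 0,"rx": 0,"ry": 0,"rz": 0,"claw": 0.04},
    {"tx": 0,"ty": 0.003,"tz": 0,"rx": 0,"ry": 0,"rz": 0,"claw": 0.04},
    {"tx": 0,"ty": 0.003,"tz": 0,"rx": 0,"ry": 0,"rz": 0,"claw": 0.04},
    {"tx": 0,"ty": 0.003,"tz": 0,"rx": 0,"ry": 0,"rz": 0,"claw": 0.04},
  ],
)

```text
clock: 17.45
eef_pos: [594.9, -303.8, 39.3]
tool_rot: [-3.141, 0.001, -3.141]
force: [-0.3, 0.8, 5.6]
width: 45.9
```

```bash
python3 - <<'E'
from h import *
s=read_state();p=s["eef_pos"];print(p,s["width"],s["force"])
a=get_image("wrist");print("blue",lid(a,"blue"),"under tcp",proj("wrist",[*p[:2],p[2]+24.5]))
print("green",atz("top",(247.2,289.3),138))
E
```

```text
[ 594.91204149 -303.79494525   39.32412978] 45.86081241324047 [-0.30165584  0.83116147  5.60804725]
blue [256 281 119 110] under tcp [316.62177051 349.54925099]
green [439.69592909 135.22388341]
```

>>> apply_moves(
  increments=[
    {"tx": 0,"ty": 0,"tz": 0.015,"rx": 0,"ry": 0,"rz": 0,"claw": 0.04},
    {"tx": 0,"ty": 0,"tz": 0.04,"rx": 0,"ry": 0,"rz": 0,"claw": 0.04},
    {"tx": 0,"ty": 0.01,"tz": 0.07,"rx": 0,"ry": 0,"rz": 0,"claw": 0.04},
    {"tx": -0.015,"ty": 0.03,"tz": 0.08,"rx": 0,"ry": 0,"rz": 0,"claw": 0.04},
    {"tx": -0.035,"ty": 0.05,"tz": 0.08,"rx": 0,"ry": 0,"rz": 0,"claw": 0.04},
    {"tx": -0.06,"ty": 0.07,"tz": 0.08,"rx": 0,"ry": 0,"rz": 0,"claw": 0.04},
    {"tx": -0.09,"ty": 0.09,"tz": 0.08,"rx": 0,"ry": 0,"rz": 0,"claw": 0.04},
    {"tx": -0.115,"ty": 0.1,"tz": 0.08,"rx": 0,"ry": 0,"rz": 0,"claw": 0.04},
    {"tx": -0.133,"ty": 0.105,"tz": 0.075,"rx": 0,"ry": 0,"rz": 0,"claw": 0.04},
    {"tx": -0.14,"ty": 0.1055,"tz": 0.06,"rx": 0,"ry": 0,"rz": 0,"claw": 0.04},
    {"tx": -0.14,"ty": 0.1055,"tz": 0.045,"rx": 0,"ry": 0,"rz": 0,"claw": 0.04},
    {"tx": -0.14,"ty": 0.1055,"tz": 0.035,"rx": 0,"ry": 0,"rz": 0,"claw": 0.04},
  ],
)

```text
clock: 18.7
eef_pos: [454.1, -198.3, 73.5]
tool_rot: [-3.142, -0.0, 3.141]
force: [-0.4, 1.1, -0.9]
width: 45.9
```

>>> apply_moves(
  increments=[
    {"tx": 0,"ty": 0,"tz": 0,"rx": 0,"ry": 0,"rz": 0,"claw": 0.04},
    {"tx": 0,"ty": 0,"tz": 0,"rx": 0,"ry": 0,"rz": 0,"claw": 0.04},
    {"tx": 0,"ty": 0,"tz": 0,"rx": 0,"ry": 0,"rz": 0,"claw": 0.04},
  ],
)

```text
clock: 19.0
eef_pos: [455.0, -198.4, 74.3]
tool_rot: [-3.141, 0.001, -3.141]
force: [-0.2, 0.8, -1.5]
width: 45.6
```

```bash
python3 - <<'E'
from h import *
s=read_state();p=s["eef_pos"];print(p,s["tool_rot"],s["width"],s["force"])
a=get_image("wrist")[150:450,160:480,::-1]; b=get_image("scene")[260:360,280:380,::-1]
cv2.imwrite("pics/w10.png",np.hstack([cv2.resize(a,(400,375)),cv2.resize(b,(375,375),interpolation=cv2.INTER_CUBIC)]))
f=lambda q:((proj("wrist",q)-[160,150])*1.25).round()
for x,y in((419.5,-161.4),(419.5,-235.4),(493.5,-161.4),(493.5,-235.4)): print("corner",f([x,y,14]))
g=lambda q:((proj("scene",q)-[280,260])*3.75+[400,0]).round()
print("scene stand",[g([456.5+x,-198.4+y,14]) for x in(-37,37) for y in(-37,37)])
E
```

```text
[ 455.00181058 -198.44160966   74.31517239] [-3.14122224e+00  8.81663471e-04 -3.14149855e+00] 45.583883043073925 [-0.19502512  0.75337964 -1.50518349]
corner [277.  72.]
corner [113.  72.]
corner [268. 215.]
corner [122. 215.]
scene stand [array([549., 367.]), array([464., 256.]), array([685., 293.]), array([595., 188.])]
```

View pics/w10.png

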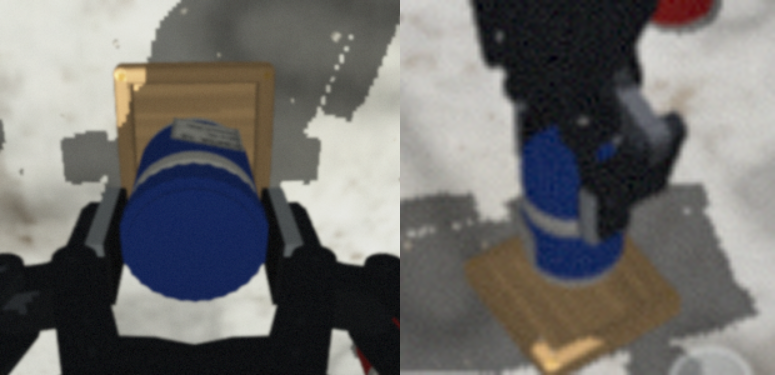

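Wrist view: the stand's edges at 115 and 273 (centre 194) match the jar at 195, so y is good. x needs about −2 mm before I lower it.

>>> apply_moves(
  increments=[
    {"tx": -0.002,"ty": 0,"tz": -0.005,"rx": 0,"ry": 0,"rz": 0,"claw": 0.04},
    {"tx": -0.002,"ty": 0,"tz": -0.012,"rx": 0,"ry": 0,"rz": 0,"claw": 0.04},
    {"tx": -0.002,"ty": 0,"tz": -0.018,"rx": 0,"ry": 0,"rz": 0,"claw": 0.04},
    {"tx": -0.002,"ty": 0,"tz": -0.023,"rx": 0,"ry": 0,"rz": 0,"claw": 0.04},
    {"tx": -0.002,"ty": 0,"tz": -0.026,"rx": 0,"ry": 0,"rz": 0,"claw": 0.04},
    {"tx": -0.002,"ty": 0,"tz": -0.028,"rx": 0,"ry": 0,"rz": 0,"claw": 0.04},
    {"tx": -0.002,"ty": 0,"tz": -0.029,"rx": 0,"ry": 0,"rz": 0,"claw": 0.04},
    {"tx": -0.002,"ty": 0,"tz": -0.0295,"rx": 0,"ry": 0,"rz": 0,"claw": 0.04},
    {"tx": -0.002,"ty": 0,"tz": -0.0295,"rx": 0,"ry": 0,"rz": 0,"claw": 0.04},
  ],
)

```text
clock: 20.0
eef_pos: [452.5, -198.1, 45.2]
tool_rot: [-3.142, 0.0, -3.141]
force: [-1.5, 0.1, 8.6]
width: 45.7
```

Contact is at floor height. I'll release, lift and go to the red jar.

>>> apply_moves(
  increments=[
    {"tx": 0,"ty": 0,"tz": 0.0005,"rx": 0,"ry": 0,"rz": 0,"claw": 0.05},
    {"tx": 0,"ty": 0,"tz": 0.0005,"rx": 0,"ry": 0,"rz": 0,"claw": 0.065},
    {"tx": 0,"ty": 0,"tz": 0.0005,"rx": 0,"ry": 0,"rz": 0,"claw": 0.08},
    {"tx": 0,"ty": 0,"tz": 0.0005,"rx": 0,"ry": 0,"rz": 0,"claw": 0.08},
    {"tx": 0,"ty": 0,"tz": 0.015,"rx": 0,"ry": 0,"rz": 0,"claw": 0.08},
    {"tx": 0,"ty": 0,"tz": 0.045,"rx": 0,"ry": 0,"rz": 0,"claw": 0.08},
    {"tx": 0,"ty": 0,"tz": 0.08,"rx": 0,"ry": 0,"rz": 0,"claw": 0.08},
    {"tx": 0.015,"ty": 0.015,"tz": 0.11,"rx": 0,"ry": 0,"rz": 0,"claw": 0.085},
    {"tx": 0.04,"ty": 0.035,"tz": 0.12,"rx": 0,"ry": 0,"rz": 0,"claw": 0.085},
    {"tx": 0.07,"ty": 0.06,"tz": 0.12,"rx": 0,"ry": 0,"rz": 0,"claw": 0.085},
    {"tx": 0.1,"ty": 0.09,"tz": 0.12,"rx": 0,"ry": 0,"rz": 0,"claw": 0.085},
    {"tx": 0.13,"ty": 0.115,"tz": 0.12,"rx": 0,"ry": 0,"rz": 0,"claw": 0.085},
  ],
)

```text
clock: 21.2
eef_pos: [583.5, -81.4, 164.5]
tool_rot: [3.141, 0.0, -3.141]
force: [1.3, 0.1, 0.0]
width: 84.9
```

>>> apply_moves(
  increments=[
    {"tx": 0.015,"ty": 0.013,"tz": 0,"rx": 0,"ry": 0,"rz": 0,"claw": 0.085},
    {"tx": 0.02,"ty": 0.017,"tz": 0,"rx": 0,"ry": 0,"rz": 0,"claw": 0.085},
    {"tx": 0.02,"ty": 0.017,"tz": 0,"rx": 0,"ry": 0,"rz": 0,"claw": 0.085},
    {"tx": 0.02,"ty": 0.017,"tz": 0,"rx": 0,"ry": 0,"rz": 0,"claw": 0.085},
  ],
)

```text
clock: 21.6
eef_pos: [601.1, -67.9, 164.0]
tool_rot: [-3.141, -0.002, 3.14]
force: [-0.2, -1.0, -0.2]
width: 84.6
```

```bash
python3 - <<'E'
from h import *
s=read_state();p=s["eef_pos"];print(s["clock"],p)
a=get_image("wrist");print("red",lid(a[:,220:430],"red"),"+220; under tcp",proj("wrist",[*p[:2],56]))
t=get_image("top");b=lid(t[230:330],"blue");print("top blue",b,atz("top",(b[0]+b[2]/2-.5,230+b[1]+b[3]/2-.5),69))
E
```

```text
21.6 [601.07579174 -67.9072444  164.00042245]
red [ 65 201  65  73] +220; under tcp [316.18846781 240.96493849]Traceback (most recent call last):
  File "<stdin>", line 4, in <module>
  File "h.py", line 26, in lid
    return st[1+st[1:,4].argmax()][:4]
                ~~~~~~~~~~~~~~~^^
ValueError: attempt to get argmax of an empty sequence
```

>>> apply_moves(
  increments=[
    {"tx": 0,"ty": 0,"tz": -0.03,"rx": 0,"ry": 0,"rz": 0,"claw": 0.085},
    {"tx": 0,"ty": 0,"tz": -0.06,"rx": 0,"ry": 0,"rz": 0,"claw": 0.085},
    {"tx": 0,"ty": 0,"tz": -0.09,"rx": 0,"ry": 0,"rz": 0,"claw": 0.085},
    {"tx": 0,"ty": 0,"tz": -0.115,"rx": 0,"ry": 0,"rz": 0,"claw": 0.085},
    {"tx": 0,"ty": 0,"tz": -0.127,"rx": 0,"ry": 0,"rz": 0,"claw": 0.085},
    {"tx": 0,"ty": 0,"tz": -0.131,"rx": 0,"ry": 0,"rz": 0,"claw": 0.085},
    {"tx": 0,"ty": 0,"tz": -0.131,"rx": 0,"ry": 0,"rz": 0,"claw": 0.085},
    {"tx": 0,"ty": 0,"tz": -0.131,"rx": 0,"ry": 0,"rz": 0,"claw": 0.085},
  ],
)

```text
clock: 22.5
eef_pos: [603.4, -66.5, 34.6]
tool_rot: [-3.141, 0.002, 3.141]
force: [-0.1, 0.5, 0.1]
width: 84.9
```

```bash
python3 - <<'E'
from h import *
s=read_state();p=s["eef_pos"];print(s["clock"],p)
a=get_image("wrist");print("red",lid(a[:,200:430],"red"),"+200; under tcp",proj("wrist",[*p[:2],p[2]+24.5]))
t=get_image("top");m=get_image("scene");cv2.imwrite("pics/s11r.png",m[:,:,::-1])
T=cv2.resize(t[230:320,350:450,::-1],(400,360),interpolation=cv2.INTER_CUBIC)
S=cv2.resize(m[260:360,280:380,::-1],(400,400),interpolation=cv2.INTER_CUBIC)[:360]
cv2.imwrite("pics/w11.png",np.hstack([T,S]))
g=lambda q:((proj("top",q)-[350,230])*4).round()
print(g([456.5,-198.4,14]),g([454,-198.4,69]))
E
```

```text
22.5 [603.40450639 -66.51499451  34.56898327]
red [ 56 281 119 107] +200; under tcp [316.41349952 349.3144067 ]
[190. 217.] [207. 221.]
```

View pics/w11.png

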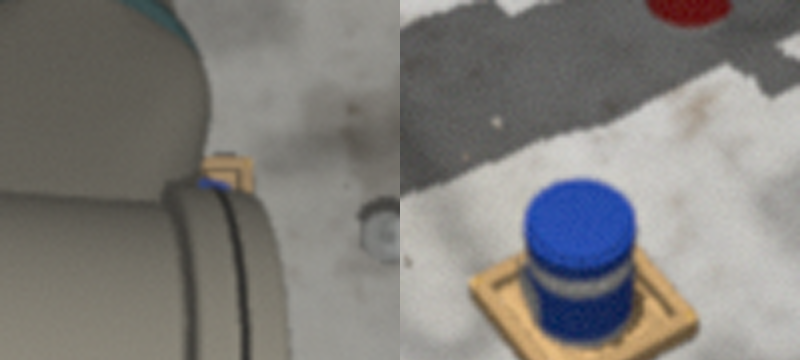

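The blue jar stands flat within the square rim. The red jar is centred between the jaws, so I'll grip it 1.5 mm lower.

>>> apply_moves(
  increments=[
    {"tx": 0,"ty": 0,"tz": -0.0015,"rx": 0,"ry": 0,"rz": 0,"claw": 0.085},
    {"tx": 0,"ty": 0,"tz": -0.0015,"rx": 0,"ry": 0,"rz": 0,"claw": 0.07},
    {"tx": 0,"ty": 0,"tz": -0.0015,"rx": 0,"ry": 0,"rz": 0,"claw": 0.055},
    {"tx": 0,"ty": 0,"tz": -0.0015,"rx": 0,"ry": 0,"rz": 0,"claw": 0.04},
    {"tx": 0,"ty": 0,"tz": -0.0015,"rx": 0,"ry": 0,"rz": 0,"claw": 0.04},
    {"tx": 0,"ty": 0,"tz": -0.0015,"rx": 0,"ry": 0,"rz": 0,"claw": 0.04},
    {"tx": 0,"ty": 0,"tz": -0.0015,"rx": 0,"ry": 0,"rz": 0,"claw": 0.04},
    {"tx": 0,"ty": 0,"tz": -0.0015,"rx": 0,"ry": 0,"rz": 0,"claw": 0.04},
  ],
)

```text
clock: 23.45
eef_pos: [602.6, -66.2, 32.3]
tool_rot: [-3.142, 0.0, 3.142]
force: [-1.5, -0.9, 6.6]
width: 45.7
```

```bash
python3 - <<'E'
from h import *
s=read_state();p=s["eef_pos"];print(s["clock"],p,s["width"],s["force"])
a=get_image("wrist");print("red",lid(a[:,200:430],"red"),"+200; under tcp",proj("wrist",[*p[:2],p[2]+24.5]))
print(atz("scene",(324.6,315.1),69))
E
```

```text
23.45 [602.59205202 -66.24111409  32.26387269] 45.71968049600465 [-1.48934382 -0.94570308  6.56857939]
red [ 56 285 119 107] +200; under tcp [316.57593767 349.47602421]
[ 452.08083935 -200.7914901 ]
```

>>> apply_moves(
  increments=[
    {"tx": 0,"ty": 0,"tz": 0.015,"rx": 0,"ry": 0,"rz": 0,"claw": 0.04},
    {"tx": 0,"ty": 0,"tz": 0.04,"rx": 0,"ry": 0,"rz": 0,"claw": 0.04},
    {"tx": 0,"ty": 0,"tz": 0.07,"rx": 0,"ry": 0,"rz": 0,"claw": 0.04},
    {"tx": -0.01,"ty": -0.009,"tz": 0.1,"rx": 0,"ry": 0,"rz": 0,"claw": 0.04},
    {"tx": -0.03,"ty": -0.027,"tz": 0.11,"rx": 0,"ry": 0,"rz": 0,"claw": 0.04},
    {"tx": -0.055,"ty": -0.049,"tz": 0.11,"rx": 0,"ry": 0,"rz": 0,"claw": 0.04},
    {"tx": -0.08,"ty": -0.071,"tz": 0.11,"rx": 0,"ry": 0,"rz": 0,"claw": 0.04},
    {"tx": -0.105,"ty": -0.093,"tz": 0.11,"rx": 0,"ry": 0,"rz": 0,"claw": 0.04},
    {"tx": -0.128,"ty": -0.113,"tz": 0.11,"rx": 0,"ry": 0,"rz": 0,"claw": 0.04},
    {"tx": -0.143,"ty": -0.126,"tz": 0.105,"rx": 0,"ry": 0,"rz": 0,"claw": 0.04},
    {"tx": -0.15,"ty": -0.132,"tz": 0.095,"rx": 0,"ry": 0,"rz": 0,"claw": 0.04},
    {"tx": -0.15,"ty": -0.132,"tz": 0.085,"rx": 0,"ry": 0,"rz": 0,"claw": 0.04},
  ],
)

```text
clock: 24.7
eef_pos: [451.3, -199.8, 117.1]
tool_rot: [-3.141, -0.0, 3.139]
force: [-0.7, -0.3, -1.1]
width: 45.5
```

>>> apply_moves(
  increments=[
    {"tx": 0,"ty": 0,"tz": -0.005,"rx": 0,"ry": 0,"rz": 0,"claw": 0.04},
    {"tx": 0,"ty": 0,"tz": -0.01,"rx": 0,"ry": 0,"rz": 0,"claw": 0.04},
    {"tx": 0,"ty": 0,"tz": -0.013,"rx": 0,"ry": 0,"rz": 0,"claw": 0.04},
    {"tx": 0,"ty": 0,"tz": -0.013,"rx": 0,"ry": 0,"rz": 0,"claw": 0.04},
    {"tx": 0,"ty": 0,"tz": -0.013,"rx": 0,"ry": 0,"rz": 0,"claw": 0.04},
    {"tx": 0,"ty": 0,"tz": -0.013,"rx": 0,"ry": 0,"rz": 0,"claw": 0.04},
  ],
)

```text
clock: 25.3
eef_pos: [452.8, -198.2, 104.0]
tool_rot: [-3.141, 0.0, -3.141]
force: [-1.0, -0.3, -1.8]
width: 45.6
```

```bash
python3 - <<'E'
from h import *
s=read_state();p=s["eef_pos"];print(p,s["tool_rot"],s["width"],s["force"])
a=get_image("wrist")[150:450,160:480,::-1]; b=get_image("scene")[240:360,280:380,::-1]
cv2.imwrite("pics/w12.png",np.hstack([cv2.resize(a,(400,375)),cv2.resize(b,(400,480),interpolation=cv2.INTER_CUBIC)[:375]]))
E
```

```text
[ 452.81113228 -198.15229722  104.02902779] [-3.14143427e+00  4.63350667e-04 -3.14120778e+00] 45.56075636923345 [-0.97813645 -0.29550022 -1.78202045]
```

View pics/w12.png

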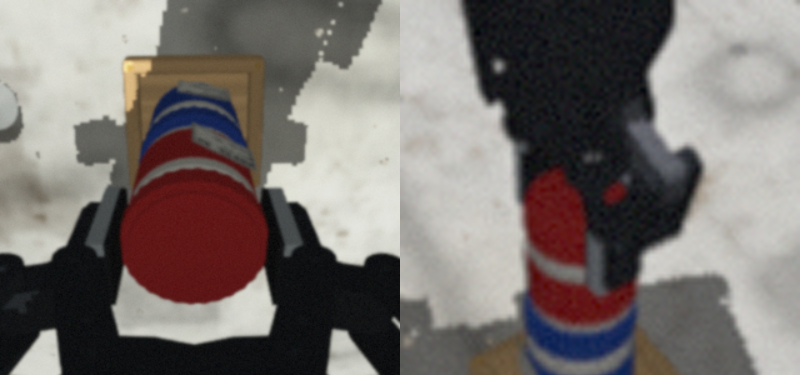

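The red jar is aligned over the blue one in both views, so I'll lower it to contact (expected TCP z 99.3).

>>> apply_moves(
  increments=[
    {"tx": 0,"ty": 0,"tz": -0.002,"rx": 0,"ry": 0,"rz": 0,"claw": 0.04},
    {"tx": 0,"ty": 0,"tz": -0.0035,"rx": 0,"ry": 0,"rz": 0,"claw": 0.04},
    {"tx": 0,"ty": 0,"tz": -0.0045,"rx": 0,"ry": 0,"rz": 0,"claw": 0.04},
    {"tx": 0,"ty": 0,"tz": -0.0055,"rx": 0,"ry": 0,"rz": 0,"claw": 0.04},
    {"tx": 0,"ty": 0,"tz": -0.0055,"rx": 0,"ry": 0,"rz": 0,"claw": 0.04},
    {"tx": 0,"ty": 0,"tz": -0.0055,"rx": 0,"ry": 0,"rz": 0,"claw": 0.04},
  ],
)

```text
clock: 26.0
eef_pos: [452.8, -198.2, 99.0]
tool_rot: [-3.141, 0.001, -3.142]
force: [-0.8, 1.1, 6.6]
width: 45.8
```

>>> apply_moves(
  increments=[
    {"tx": 0,"ty": 0,"tz": 0.0003,"rx": 0,"ry": 0,"rz": 0,"claw": 0.05},
    {"tx": 0,"ty": 0,"tz": 0.0003,"rx": 0,"ry": 0,"rz": 0,"claw": 0.065},
    {"tx": 0,"ty": 0,"tz": 0.0003,"rx": 0,"ry": 0,"rz": 0,"claw": 0.08},
    {"tx": 0,"ty": 0,"tz": 0.0003,"rx": 0,"ry": 0,"rz": 0,"claw": 0.08},
    {"tx": 0,"ty": 0,"tz": 0.015,"rx": 0,"ry": 0,"rz": 0,"claw": 0.08},
    {"tx": 0,"ty": 0,"tz": 0.04,"rx": 0,"ry": 0,"rz": 0,"claw": 0.08},
    {"tx": 0,"ty": 0,"tz": 0.07,"rx": 0,"ry": 0,"rz": 0,"claw": 0.08},
    {"tx": 0,"ty": 0,"tz": 0.1,"rx": 0,"ry": 0,"rz": 0,"claw": 0.08},
    {"tx": 0.03,"ty": 0.03,"tz": 0.13,"rx": 0,"ry": 0,"rz": 0,"claw": 0.08},
    {"tx": 0.05,"ty": 0.06,"tz": 0.15,"rx": 0,"ry": 0,"rz": 0,"claw": 0.08},
    {"tx": 0.07,"ty": 0.1,"tz": 0.15,"rx": 0,"ry": 0,"rz": 0,"claw": 0.08},
    {"tx": 0.08,"ty": 0.14,"tz": 0.15,"rx": 0,"ry": 0,"rz": 0,"claw": 0.08},
  ],
)

```text
clock: 27.2
eef_pos: [534.5, -56.9, 249.2]
tool_rot: [-3.142, 0.003, 3.141]
force: [-0.4, -0.7, -0.5]
width: 79.8
```

>>> apply_moves(
  increments=[
    {"tx": 0,"ty": 0.03,"tz": 0,"rx": 0,"ry": 0,"rz": 0,"claw": 0.08},
    {"tx": 0,"ty": 0.06,"tz": 0,"rx": 0,"ry": 0,"rz": 0,"claw": 0.08},
    {"tx": 0,"ty": 0.075,"tz": 0,"rx": 0,"ry": 0,"rz": 0,"claw": 0.08},
    {"tx": 0,"ty": 0.08,"tz": 0,"rx": 0,"ry": 0,"rz": 0,"claw": 0.08},
    {"tx": 0,"ty": 0.08,"tz": 0,"rx": 0,"ry": 0,"rz": 0,"claw": 0.08},
    {"tx": 0,"ty": 0.08,"tz": 0,"rx": 0,"ry": 0,"rz": 0,"claw": 0.08},
    {"tx": 0,"ty": 0.08,"tz": 0,"rx": 0,"ry": 0,"rz": 0,"claw": 0.08},
  ],
)

```text
clock: 27.9
eef_pos: [532.5, 19.9, 248.3]
tool_rot: [-3.141, -0.0, 3.139]
force: [0.2, -0.5, 0.1]
width: 79.9
```

```bash
python3 - <<'E'
from h import *
s=read_state();print(s["clock"],s["eef_pos"])
m=get_image("scene")[:,:,::-1];t=get_image("top")[:,:,::-1]
S=cv2.resize(m[150:400,185:385],(480,600),interpolation=cv2.INTER_CUBIC)
T=cv2.resize(t[235:335,370:470],(300,300),interpolation=cv2.INTER_CUBIC)
U=cv2.resize(t[235:335,210:310],(300,300),interpolation=cv2.INTER_CUBIC)
cv2.imwrite("pics/f.png",np.hstack([S,np.vstack([T,U])]))
for n,q in dict(red=[456.5,-198.4,123],blue=[456.5,-198.4,69],stand=[456.5,-198.4,14]).items(): print(n,((proj("top",q)-[370,235])*3+[481,1]).round())
E
```

```text
27.9 [532.50919395  19.86116546 248.26464156]
red [589. 148.]
blue [576. 148.]
stand [564. 149.]
```

View pics/f.png

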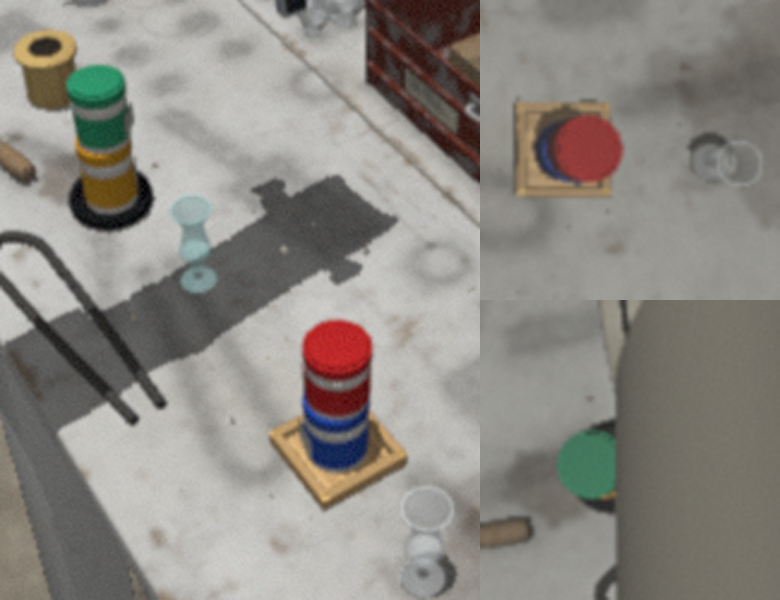

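```bash
python3 -c "
from cell import *
print(finish_job())"
```

```text
the job is handed in; nothing more can be done
None
```

The jars are stacked as asked, and I handed the job in at about 28 s of the 112 s allowed. The blue jar is in the square light-wood stand with the red one on it. The yellow jar is in the round black stand with the green one on it. The pink look-alike was not touched.

**Last checks:** In the final scene picture both stacks stand upright inside the rims, and the goblets and mould look untouched. In the top view the red lid was about 1–2 mm from where a centred stack would put it. An earlier top view put the green lid about 2 mm from the black stand's centre. Each jar made contact at the expected height when it was set down, and the gripper ended clear of everything.

**What disagreed or wasn't checked:**
- **Camera mismatch:** The wrist camera disagreed with the top camera by 3–4 mm in x on both stands. I placed the lower jars about midway between the two readings.
- **Green stack at the end:** The arm partly hid it in the final top view, so its final position was checked only in the scene view.
- **Goblets and mould:** I only looked at them and did not measure how far they might have shifted.

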